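# Seat the dish clamp screw and back it off a quarter turn

## Task

The twin dish clamp holds one Petri dish with amber agar and a purple tape, and one empty clear dish. Turn the blue wing screw above the agar dish clockwise until it seats, then back it off a quarter turn so that the lid can vent, and finish while still gripping that screw so that it stays there. Leave the other screw alone, and do not shift the dishes or the other things on the bench.

Things in the scene. Friction and masses are not known exactly. Their poses are not given: they have to be found in the camera images.
- clamp: twin dish clamp, fixed to the bench: aluminium base plate 150 x 330 x 12 mm with two stations 160 mm apart along its y axis, left at +y (80 mm from the middle), right at -y. Each station has a steel bridge along x (146 mm long, 22 mm wide, its top 60.5 mm above the bench) over the dish, carrying a blue wing screw. Origin under the plate's middle, on the bench; z up
- left_nest (a point): middle of the left station's dish nest, on the plate's top (12 mm above the bench)
- right_nest (a point): middle of the right station's dish nest, on the plate's top (12 mm above the bench)
- sample_dish: Petri dish with amber agar and a purple tape over its rim, 90 mm across and 16 mm high, loose in one station's nest (either one); origin at the middle of its underside
- empty_dish: empty clear Petri dish of the same size, loose in the other station's nest; origin at the middle of its underside
- left_screw (a joint): turn of the left station's wing screw on its vertical axis, rad: grows as it is turned clockwise seen from above (tightening); it is fully backed off at 0 and meets a hard stop, seated, at 3.2. It starts between 0.6 and 2.0, stays where it is left (friction about 0.06 N m) and does not rise or sink as it turns
- right_screw (a joint): turn of the right station's wing screw on its vertical axis, rad: grows as it is turned clockwise seen from above (tightening); it is fully backed off at 0 and meets a hard stop, seated, at 3.2. It starts between 0.6 and 2.0, stays where it is left (friction about 0.06 N m) and does not rise or sink as it turns
- left_grip (a point): on the axis of the left station's screw, 86.5 mm above the bench, at a good height to grip. The blue wing is an upright flat butterfly bar, 52 mm long, 10 mm thick, and runs from 68.5 to 100.5 mm above the bench. x runs along the bar (towards the end with a white mark on top), y across it, z up
- right_grip (a point): on the axis of the right station's screw, 86.5 mm above the bench, at a good height to grip. The blue wing is an upright flat butterfly bar, 52 mm long, 10 mm thick, and runs from 68.5 to 100.5 mm above the bench. x runs along the bar (towards the end with a white mark on top), y across it, z up
- left_wing (a point): point at the marked end of the left screw's wing, 22 mm from the screw's axis, 86.5 mm above the bench
- right_wing (a point): point at the marked end of the right screw's wing, 22 mm from the screw's axis, 86.5 mm above the bench
- dish_stack: bystander: taped stack of three Petri dishes, 90 mm across, 48 mm high; origin under its middle
- marker: bystander: white marker pen with black cap, lying along its x, 135 mm long, 13 mm thick; origin under its middle
- shaker: bystander: black bottle, 76 mm across, 170 mm high; origin under its middle
- tip_box: bystander: blue pipette tip box, 87 x 122 x 63 mm; origin under its middle
- pink_box: bystander: box with pink lid, 83 x 133 x 58 mm; origin under its middle
- tube_rack: bystander: white rack with small tubes, 60 x 160 x 50 mm; origin under its middle
Things that resemble listed ones, but are neither listed nor needed, are in the scene too. Leave any green or turquoise look-alike of the sample_dish alone.

How it is judged:
By the outcome, as a careful person would: the job done as asked, in the order asked, and still so for the second after the job is handed in, while the arm keeps its last pose, push and grip.
It also fails if it takes over 58 s, if anything falls off the work surface, if the arm or the gripper's body presses on something with over 40 N, if the wrist force passes 120 N, or if a joint passes its speed limit or range.

## Robot

A 6-joint arm with a two-finger parallel gripper is mounted at the origin on the work surface. World frame = base frame: x ahead of the robot, y to its left, z up, the work surface at z = 0. Lengths are in mm, angles in rad, forces in N, time in s.
With the tool pointing down it reaches from about 350 to 775 mm from the base axis. Payload 7.3 kg.
Tool frame: the origin (TCP) lies on the centre line of the jaws, within the pads' length; the fingertips stand 17 mm ahead of it and the grasp point (between the pads) lies 2 mm behind it; z points along the fingers, y is the line along which they close (so a half turn about z gives the same grasp; the last joint's range is limited). The gripper opens to 92 mm and grips with 3 to 60 N. Pads are 19 mm wide; open, the fingers measure 130 mm over their backs; the gripper's body (75 mm by 190 mm) begins 47 mm behind the grasp point.
Start: joints at [-1.471, 0.342, 1.524, -0, 1.275, -0.146], TCP at [127.771, -509.235, 222.141] pointing down, gripper open.
Joint ranges: [-2.53, 2.53], [-0.77, 2.02], [0.04, 2.7], [-1, 4.14], [0.28, 2.66], [-3.11, 3.11]. Speed limits (rad/s): [2.57, 2.57, 3.14, 3.14, 3.14, 3.14].

## Interface

Orientations are given as [roll, pitch, yaw] about the fixed x, y, z axes, in that order (R = Rz(yaw) Ry(pitch) Rx(roll)).
In Python, from plant import bot gives the robot as it stands. The module is installed in compiled form; this text tells all that it offers.
- The arm moves only by the shell command python3 -m pendant 'ROWS'. ROWS is JSON, a list of rows, each a list of 3 entries, a list of its own where there are three numbers: the shift along the world's x, y, z as a fraction of full scale, then the turn, a rotation vector about the world's x, y, z as a fraction of full scale, then the opening, from -1 (shut) to 1 (fully open), so that 0 is half open. In form: [[[tx, ty, tz], [rx, ry, rz], claw], ...]. A call has exactly 10 rows; each row shifts and turns the commanded pose from where the row before left it; what a row does not reach is not made up. Full scale, the value 1, is 30 mm for a shift and 0.12 rad for a turn. A row lasts 1/12 s, in which the tool goes at most 41.7 mm and 7.16 degrees, less where a joint would pass 70% of its speed; a pose out of reach is approached as far as the arm can. A call with a number of a shift or a turn outside -1 to 1 is refused whole. A call with a gripper value outside its range is refused whole. The fingers move at their own pace and stop on an object; the grip force is fixed at half the most. Time passes only in rows, so rows that do not move let the fingers close, or fill a call up. It gives the time, the measured TCP pose, the force, the opening and the grip force at its end, in the units of the state.
- bot.get_obs(): the state, without advancing time (a new reading comes with each control period).
- bot.capture(name): name is "scene" or "top" or "wrist"; returns the picture (384x512x3 uint8, blue, green, red); there is no depth.
- bot.camera_params(name): a dict with "fovy" (degrees; the focal length in pixels is half the picture's height over the tangent of half this angle, whatever the lens; pixels are square), "cx", "cy" (the principal point, pixels), "camera_from_world" (4x4, takes a point from world to camera coordinates). Camera axes: x right, y down, z forward; pixel columns grow to the right and rows downward; lengths in mm; the calibration is good to about 2 mm. A picture is of the moment at which its call begins: read the wrist's pose just before it. camera_params takes no time and is no camera call; for the wrist camera it gives the pose at the moment of the call.
- bot.close_job(): hands the job in; it is judged then, once.
The state is a dict: "time": time; "joint_positions": joint angles; "dq": joint speeds; "tau": joint torques, N m; "tool_pos": TCP position; "tcp_rot": TCP orientation; "contact_force": force on the tool from outside, world axes, zero at the start; "moment": the same for the moment, N m; "grip_width": finger opening in mm; "finger_force": force on a finger pad.
Only numpy, scipy, OpenCV 4.12 (cv2) and the standard library are available. Lean on these libraries where they do the work, as an engineer would, in place of code of your own. Each camera call takes 0.05 s, during which the arm holds its last target. There are 200 camera calls.

## Working session

There is one attempt and no reset: what is moved stays moved. The work goes in short steps, Python scripts to look and compute and a shell command to move; the robot and the scene stay as the last step left them, time stands still between calls to the robot, and variables do not carry over. Pictures are saved under pics/ and viewed, at most 10 in all, crops included, and the job is handed in when it is done.

```bash
mkdir -p pics; cat > h.py <<'E'
import numpy as np, cv2
from plant import bot
def cam(n):
    p=bot.camera_params(n); T=np.array(p["camera_from_world"]); f=192/np.tan(np.radians(p["fovy"])/2)
    return T,f,p["cx"],p["cy"]
def ray(n,u,v,z,c=None):
    T,f,cx,cy=c or cam(n); R=T[:3,:3]; o=-R.T@T[:3,3]; d=R.T@np.array([(u-cx)/f,(v-cy)/f,1]); return o+d*(z-o[2])/d[2]
def proj(n,P,c=None):
    T,f,cx,cy=c or cam(n); q=T[:3,:3]@np.array(P)+T[:3,3]; return q[0]/q[2]*f+cx,q[1]/q[2]*f+cy
E
python3 - <<'E'
from h import *
a=bot.capture("scene");b=bot.capture("top")
cv2.imwrite("pics/s.png",a);cv2.imwrite("pics/t.png",b)
print(bot.get_obs())
for n in("scene","top","wrist"):print(n,bot.camera_params(n))
E
```

```text
{'time': 0.1, 'joint_positions': array([-1.47098697e+00,  3.42652027e-01,  1.52491301e+00, -4.65083392e-06,
        1.27542227e+00, -1.45989777e-01]), 'dq': array([-0.00115379, -0.00297737, -0.00218984, -0.00206686,  0.00109074,
       -0.00062131]), 'tau': array([ 1.00365542e-03, -4.32003629e+01, -2.44695854e+01,  7.18398532e-02,
        5.25768392e-02, -4.71233557e-05]), 'tool_pos': array([ 127.73686432, -508.83861963,  221.51796593]), 'tcp_rot': array([-3.14021219e+00, -1.98482249e-04,  2.45800357e-01]), 'contact_force': array([-0.32173496,  0.41928484,  0.26586751]), 'moment': array([-0.0411701 ,  0.03974598,  0.02654168]), 'finger_force': 0.0, 'grip_width': 91.58921294526704}
scene {'fovy': 48.34147616013376, 'cx': 258.545017080959, 'cy': 193.66629218500492, 'camera_from_world': array([[-6.40554299e-01,  7.67808830e-01,  1.26408365e-02,
         3.84215793e+02],
       [ 6.39872838e-01,  5.42778500e-01, -5.44016774e-01,
        -3.20296203e+02],
       [-4.24562057e-01, -3.40383756e-01, -8.38979117e-01,
         1.56376537e+03],
       [ 0.00000000e+00,  0.00000000e+00,  0.00000
[... 231 characters left out ...]
   [-9.92581090e-01,  1.73300853e-02, -1.20343043e-01,
         5.59476875e+02],
       [ 1.20535639e-01,  1.05305708e-02, -9.92653145e-01,
         9.86859707e+02],
       [ 0.00000000e+00,  0.00000000e+00,  0.00000000e+00,
         1.00000000e+00]])}
wrist {'fovy': 62.46981568403602, 'cx': 250.03073538167095, 'cy': 193.2507046367631, 'camera_from_world': array([[ 2.42792887e-01, -9.70075755e-01, -2.15504216e-03,
        -5.24853678e+02],
       [-9.32897906e-01, -2.34095910e-01,  2.73679741e-01,
        -3.31248473e+01],
       [-2.65994568e-01, -6.44370601e-02, -9.61818463e-01,
         3.91179960e+02],
       [ 0.00000000e+00,  0.00000000e+00,  0.00000000e+00,
         1.00000000e+00]])}
```

View pics/s.png

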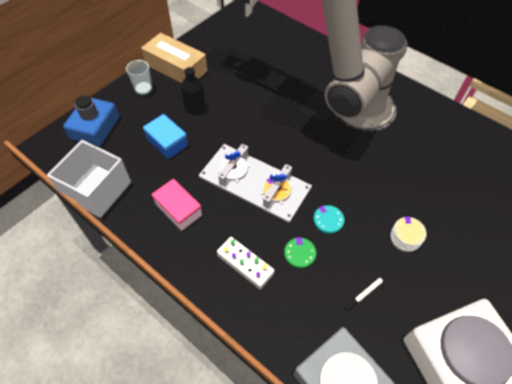

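View pics/t.png

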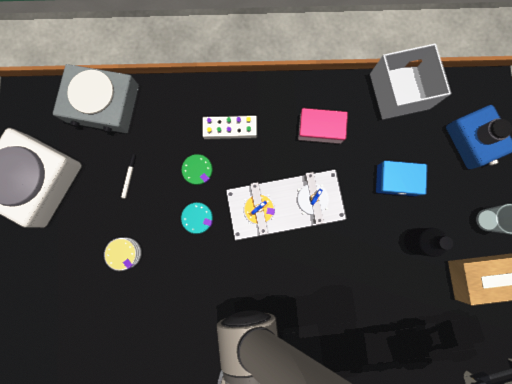

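The amber dish with purple tape is in the clamp at top (259,208), and the empty dish is at (314,200). The look-alikes are green (197,169), turquoise (197,218) and the yellow taped stack (122,254). The target is the blue screw over the amber dish, so I'll check it in a close crop.

```bash
python3 - <<'E'
from h import *
b=cv2.imread("pics/t.png")[165:245,220:350]
cv2.imwrite("pics/tc.png",cv2.resize(b,None,fx=6,fy=6,interpolation=cv2.INTER_CUBIC))
E
```

```text
(no output)
```

View pics/tc.png

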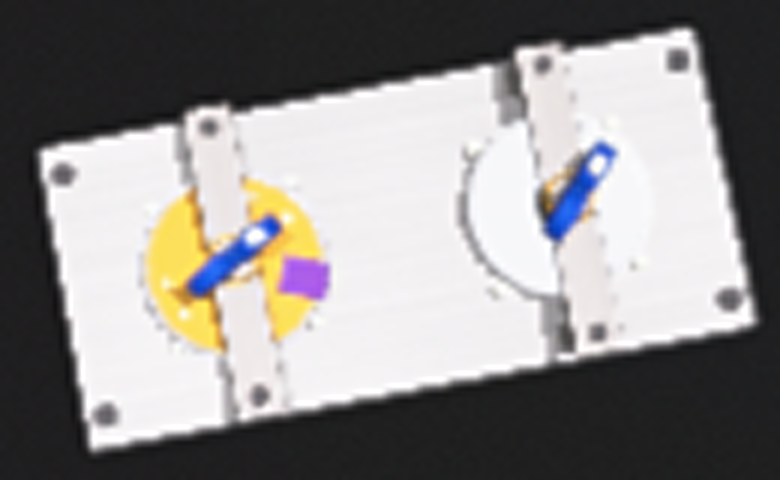

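The crop confirms it: the amber dish with the purple tape is under the left-hand bridge. Its wing runs from (190,290) to (280,220), with the white mark towards upper right at (257,236).

```bash
python3 - <<'E'
from h import *
c=cam("top"); P=lambda u,v,z:ray("top",220+(u+.5)/6-.5,165+(v+.5)/6-.5,z,c)[:2].round(1)
cor=[P(*q,12) for q in [(40,150),(695,30),(755,325),(92,450)]]
print("cor",cor,"mid",np.mean(cor,0)); 
d=cor[0]-cor[1]; print(np.linalg.norm(d),np.linalg.norm(cor[0]-cor[3]),"yaw",np.arctan2(-d[0],d[1]))
m=np.mean(cor,0); y=d/np.linalg.norm(d); print("L",m+80*y,"R",m-80*y)
a,b,w=P(190,290,100.5),P(280,220,100.5),P(257,236,100.5); e=b-a
print("wing",a,b,"mid",(a+b)/2,np.linalg.norm(e),"ang",np.arctan2(e[1],e[0]),w)
a,b=P(550,232,100.5),P(612,147,100.5); e=b-a
print("wingR",(a+b)/2,np.linalg.norm(e),"ang",np.arctan2(e[1],e[0]))
E
```

```text
cor [array([560.7,  87.3]), array([ 615. , -238.3]), array([ 468.7, -261.2]), array([413.4,  62.9])] mid [514.45  -87.325]
330.0967282479486 149.30723358230176 yaw 0.16524828396840854
L [501.29022098  -8.4147965 ] R [ 527.60977902 -166.2352035 ]
wing [485.7  12. ] [516.5 -29. ] mid [501.1  -8.5] 51.28001560062166 ang -0.9265151869585669 [509.5 -18.5]
wingR [ 528.   -164.65] 47.98426825533553 ang -0.6568392089704633
```

```bash
python3 -m pendant '[[[0.3,0.4,0],[0,0,0.4],1],[[0.6,0.8,0],[0,0,0.8],1],[[0.6,0.8,0],[0,0,0.8],1],[[0.6,0.8,0],[0,0,0.8],1],[[0.6,0.8,0],[0,0,0.8],1],[[0.6,0.8,0],[0,0,0.8],1],[[0.6,0.8,0],[0,0,0.8],1],[[0.6,0.8,0],[0,0,0.8],1],[[0.6,0.8,0],[0,0,0.8],1],[[0.6,0.8,0],[0,0,0.8],1]]'
python3 -m pendant '[[[0.6,0.8,0],[0,0,0.8],1],[[0.6,0.8,0],[0,0,0.8],1],[[0.6,0.8,0],[0,0,0.8],1],[[0.6,0.8,0],[0,0,0.8],1],[[0.6,0.8,0],[0,0,0.8],1],[[0.6,0.8,0],[0,0,0.8],1],[[0.6,0.8,0],[0,0,0.8],1],[[0.6,0.8,0],[0,0,0.8],1],[[0.6,0.8,0],[0,0,0.8],1],[[0.3,0.4,0],[0,0,0.4],1]]'
```

```text
time: 0.93
tool_pos: [299.2, -279.8, 221.9]
tcp_rot: [-3.141, -0.0, 1.162]
contact_force: [0.9, -0.8, -0.1]
grip_width: 91.6
finger_force: 0.0
time: 1.77
tool_pos: [471.0, -50.7, 221.8]
tcp_rot: [3.141, -0.001, 2.076]
contact_force: [0.6, 0.5, 0.3]
grip_width: 91.8
finger_force: 0.0
```

```bash
python3 -m pendant '[[[0.5,0.7,0],[0,0,0.6],1],[[0.5,0.7,-0.3],[0,0,0.6],1],[[0,0,-0.6],[0,0,0],1],[[0,0,-0.6],[0,0,0],1],[[0,0,-0.5],[0,0,0],1],[[0,0,0],[0,0,0],1],[[0,0,0],[0,0,0],1],[[0,0,0],[0,0,0],1],[[0,0,0],[0,0,0],1],[[0,0,0],[0,0,0],1]]'
python3 - <<'E'
from h import *
print(cam("wrist")); o=bot.get_obs();print(o["tool_pos"],o["tcp_rot"],o["joint_positions"],o["moment"])
c=cam("wrist")
a=bot.capture("wrist");cv2.imwrite("pics/w.png",a)
print(proj("wrist",[501.2,-8.5,100.5],c),proj("wrist",[485.7,12,100.5],c),proj("wrist",[516.5,-29,100.5],c))
E
```

```text
time: 2.6
tool_pos: [500.3, -11.5, 163.1]
tcp_rot: [3.14, 0.001, 2.214]
contact_force: [-0.6, -0.8, 0.2]
grip_width: 91.8
finger_force: 0.0
(array([[ 8.00772246e-01,  5.98964921e-01,  2.19857869e-03,
        -3.94727571e+02],
       [ 5.75354110e-01, -7.70216473e-01,  2.75198534e-01,
        -3.16081927e+02],
       [ 1.66527649e-01, -2.19106387e-01, -9.61384904e-01,
         2.47378761e+02],
       [ 0.00000000e+00,  0.00000000e+00,  0.00000000e+00,
         1.00000000e+00]]), np.float64(316.59420988457117), 250.03073538167095, 193.2507046367631)
[500.28699259 -11.45957526 163.12702318] [3.14022804e+00 1.38234625e-03 2.21352329e+00] [-1.76208026e-01  3.54142873e-01  1.68195457e+00  5.89122534e-05
  1.10355349e+00 -8.18962412e-01] [-0.04706461 -0.12133758 -0.02438604]
(np.float64(252.37648253264976), np.float64(201.95367978810563)) (np.float64(252.26480446129133), np.float64(168.06616837926677)) (np.float64(252.27344862302795), np.float64(233.72550971681468))
```

View pics/w.png

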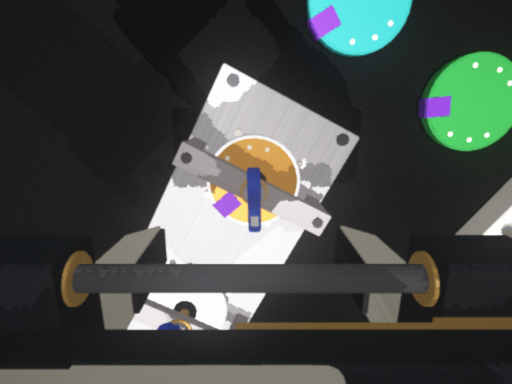

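The wing spans (253,168) to (254,232), within about 1 mm of the prediction and in line with the jaws. I'll descend and close.

```bash
python3 -m pendant '[[[0.03,0.1,-0.2],[0,0,0],1],[[0,0,-0.4],[0,0,0],1],[[0,0,-0.5],[0,0,0],1],[[0,0,-0.5],[0,0,0],1],[[0,0,-0.5],[0,0,0],1],[[0,0,-0.3],[0,0,0],1],[[0,0,-0.2],[0,0,0],1],[[0,0,0],[0,0,0],1],[[0,0,0],[0,0,0],1],[[0,0,0],[0,0,0],1]]'
python3 -m pendant '[[[0,0,0],[0,0,0],-1],[[0,0,0],[0,0,0],-1],[[0,0,0],[0,0,0],-1],[[0,0,0],[0,0,0],-1],[[0,0,0],[0,0,0],-1],[[0,0,0],[0,0,0],-1],[[0,0,0],[0,0,0],-1],[[0,0,0],[0,0,0],-1],[[0,0,0],[0,0,0],-1],[[0,0,0],[0,0,0],-1]]'
```

```text
time: 3.48
tool_pos: [501.2, -8.3, 84.8]
tcp_rot: [3.141, 0.001, 2.214]
contact_force: [0.1, 0.2, -0.0]
grip_width: 92.2
finger_force: 0.0
time: 4.32
tool_pos: [500.7, -8.2, 84.1]
tcp_rot: [3.141, 0.0, 2.214]
contact_force: [0.8, -0.0, 0.2]
grip_width: 29.4
finger_force: 0.0
```

```bash
python3 -m pendant '[[[0,0,0],[0,0,0],-1],[[0,0,0],[0,0,0],-1],[[0,0,0],[0,0,0],-1],[[0,0,0],[0,0,0],-1],[[0,0,0],[0,0,0],-1],[[0,0,0],[0,0,0],-1],[[0,0,0],[0,0,0],-1],[[0,0,0],[0,0,0],-1],[[0,0,0],[0,0,0],-1],[[0,0,0],[0,0,0],-1]]'
python3 -c "
from h import *
o=bot.get_obs();print(o['moment'],o['tau'],o['contact_force'])"
```

```text
time: 5.15
tool_pos: [501.2, -7.9, 84.2]
tcp_rot: [3.14, 0.0, 2.214]
contact_force: [3.8, 4.3, -3.1]
grip_width: 9.6
finger_force: 30.0
[ 0.64447342 -0.7530194   0.0141819 ] [-1.97490022e+00 -4.43221271e+01 -1.77822143e+01 -1.05919931e+00
  1.00344758e+00 -3.15324600e-03] [ 3.84122838  4.29060101 -3.1259259 ]
```

```bash
python3 -m pendant '[[[0.015,0.012,0],[0,0,-0.5],-1],[[0,0,0],[0,0,-1],-1],[[0,0,0],[0,0,-1],-1],[[0,0,0],[0,0,-1],-1],[[0,0,0],[0,0,-1],-1],[[0,0,0],[0,0,-1],-1],[[0,0,0],[0,0,-1],-1],[[0,0,0],[0,0,-1],-1],[[0,0,0],[0,0,-1],-1],[[0,0,0],[0,0,-0.5],-1]]'
python3 -c "
from h import *
o=bot.get_obs();print(o['moment'],o['tau'][5],o['joint_positions'][5])"
python3 -m pendant '[[[0,0,0],[0,0,-0.1],-1],[[0,0,0],[0,0,-0.1],-1],[[0,0,0],[0,0,-0.1],-1],[[0,0,0],[0,0,-0.1],-1],[[0,0,0],[0,0,-0.1],-1],[[0,0,0],[0,0,-0.1],-1],[[0,0,0],[0,0,-0.1],-1],[[0,0,0],[0,0,-0.1],-1],[[0,0,0],[0,0,-0.1],-1],[[0,0,0],[0,0,-0.1],-1]]'
python3 -c "
from h import *
o=bot.get_obs();print(o['moment'],o['tau'][5],o['joint_positions'][5])"
```

```text
time: 5.98
tool_pos: [503.1, -7.7, 84.2]
tcp_rot: [3.138, -0.002, 1.128]
contact_force: [9.3, 3.4, -7.3]
grip_width: 9.6
finger_force: 30.0
[ 0.64117871 -1.5128884   0.05709758] -0.08214096073061228 0.2743046568479111
time: 6.82
tool_pos: [503.3, -7.8, 84.3]
tcp_rot: [3.138, -0.002, 1.013]
contact_force: [9.6, 2.6, -6.7]
grip_width: 9.4
finger_force: 30.0
[ 0.54972845 -1.58434306  0.06823597] -0.11817741673439741 0.38881501741677826
```

```bash
S="from h import *
o=bot.get_obs();print(o['moment'][2],o['tau'][5],o['tcp_rot'][2])"
python3 -m pendant '[[[0.05,0.01,0],[0,0,-0.1],-1],[[0,0,0],[0,0,-0.1],-1],[[0,0,0],[0,0,-0.1],-1],[[0,0,0],[0,0,-0.1],-1],[[0,0,0],[0,0,-0.1],-1],[[0,0,0],[0,0,-0.1],-1],[[0,0,0],[0,0,-0.1],-1],[[0,0,0],[0,0,-0.1],-1],[[0,0,0],[0,0,-0.1],-1],[[0,0,0],[0,0,-0.1],-1]]'
python3 -c "$S"
```

```text
time: 7.65
tool_pos: [503.5, -7.9, 84.2]
tcp_rot: [3.14, -0.001, 0.893]
contact_force: [6.3, 1.1, -4.2]
grip_width: 9.8
finger_force: 30.0
0.045279965536911784 -0.12158556841313839 0.8928693859729484
```

```bash
cat > chk.py <<'E'
from h import *
import sys
o=bot.get_obs();print(o['moment'][2],o['tau'][5],o['tcp_rot'][2]); sys.exit(abs(o['moment'][2])>0.12 or abs(o['tau'][5])>.22)
E
python3 -m pendant '[[[0.05,0.0,0],[0,0,-0.1],-1],[[0,0,0],[0,0,-0.1],-1],[[0,0,0],[0,0,-0.1],-1],[[0,0,0],[0,0,-0.1],-1],[[0,0,0],[0,0,-0.1],-1],[[0,0,0],[0,0,-0.1],-1],[[0,0,0],[0,0,-0.1],-1],[[0,0,0],[0,0,-0.1],-1],[[0,0,0],[0,0,-0.1],-1],[[0,0,0],[0,0,-0.1],-1]]' && python3 chk.py &&
python3 -m pendant '[[[0,0,0],[0,0,-0.1],-1],[[0,0,0],[0,0,-0.1],-1],[[0,0,0],[0,0,-0.1],-1],[[0,0,0],[0,0,-0.1],-1],[[0,0,0],[0,0,-0.1],-1],[[0,0,0],[0,0,-0.1],-1],[[0,0,0],[0,0,-0.1],-1],[[0,0,0],[0,0,-0.1],-1],[[0,0,0],[0,0,-0.1],-1],[[0,0,0],[0,0,-0.1],-1]]' && python3 chk.py &&
python3 -m pendant '[[[0,0,0],[0,0,-0.1],-1],[[0,0,0],[0,0,-0.1],-1],[[0,0,0],[0,0,-0.1],-1],[[0,0,0],[0,0,-0.1],-1],[[0,0,0],[0,0,-0.1],-1],[[0,0,0],[0,0,-0.1],-1],[[0,0,0],[0,0,-0.1],-1],[[0,0,0],[0,0,-0.1],-1],[[0,0,0],[0,0,-0.1],-1],[[0,0,0],[0,0,-0.1],-1]]' && python3 chk.py
```

```text
time: 8.48
tool_pos: [503.9, -7.9, 84.1]
tcp_rot: [3.142, 0.001, 0.773]
contact_force: [-2.3, -2.7, 1.8]
grip_width: 9.9
finger_force: 30.0
0.06177949583117913 -0.12648551724851131 0.7726708458997147False
```

```bash
sed -i 's/sys.exit(\(.*\))$/sys.exit(int(\1))/' chk.py
python3 -m pendant '[[[0,0,0],[0,0,-0.1],-1],[[0,0,0],[0,0,-0.1],-1],[[0,0,0],[0,0,-0.1],-1],[[0,0,0],[0,0,-0.1],-1],[[0,0,0],[0,0,-0.1],-1],[[0,0,0],[0,0,-0.1],-1],[[0,0,0],[0,0,-0.1],-1],[[0,0,0],[0,0,-0.1],-1],[[0,0,0],[0,0,-0.1],-1],[[0,0,0],[0,0,-0.1],-1]]' && python3 chk.py &&
python3 -m pendant '[[[0,0,0],[0,0,-0.1],-1],[[0,0,0],[0,0,-0.1],-1],[[0,0,0],[0,0,-0.1],-1],[[0,0,0],[0,0,-0.1],-1],[[0,0,0],[0,0,-0.1],-1],[[0,0,0],[0,0,-0.1],-1],[[0,0,0],[0,0,-0.1],-1],[[0,0,0],[0,0,-0.1],-1],[[0,0,0],[0,0,-0.1],-1],[[0,0,0],[0,0,-0.1],-1]]' && python3 chk.py &&
python3 -m pendant '[[[0,0,0],[0,0,-0.1],-1],[[0,0,0],[0,0,-0.1],-1],[[0,0,0],[0,0,-0.1],-1],[[0,0,0],[0,0,-0.1],-1],[[0,0,0],[0,0,-0.1],-1],[[0,0,0],[0,0,-0.1],-1],[[0,0,0],[0,0,-0.1],-1],[[0,0,0],[0,0,-0.1],-1],[[0,0,0],[0,0,-0.1],-1],[[0,0,0],[0,0,-0.1],-1]]' && python3 chk.py
```

```text
time: 9.32
tool_pos: [504.0, -8.0, 84.1]
tcp_rot: [3.141, 0.001, 0.653]
contact_force: [-2.1, -6.1, 1.7]
grip_width: 10.0
finger_force: 30.0
0.07427151171306251 -0.12356971856206656 0.6527742483672763
time: 10.15
tool_pos: [504.2, -8.2, 84.2]
tcp_rot: [3.141, 0.0, 0.533]
contact_force: [-0.6, -6.6, 1.8]
grip_width: 9.7
finger_force: 30.0
0.13068358807446934 -0.12077079154551029 0.532799290313986
```

```bash
sed -i 's/0.12 or/0.2 or/' chk.py
python3 -m pendant '[[[0,-0.03,0],[0,0,-0.1],-1],[[0,0,0],[0,0,-0.1],-1],[[0,0,0],[0,0,-0.1],-1],[[0,0,0],[0,0,-0.1],-1],[[0,0,0],[0,0,-0.1],-1],[[0,0,0],[0,0,-0.1],-1],[[0,0,0],[0,0,-0.1],-1],[[0,0,0],[0,0,-0.1],-1],[[0,0,0],[0,0,-0.1],-1],[[0,0,0],[0,0,-0.1],-1]]' && python3 chk.py &&
python3 -m pendant '[[[0,0,0],[0,0,-0.1],-1],[[0,0,0],[0,0,-0.1],-1],[[0,0,0],[0,0,-0.1],-1],[[0,0,0],[0,0,-0.1],-1],[[0,0,0],[0,0,-0.1],-1],[[0,0,0],[0,0,-0.1],-1],[[0,0,0],[0,0,-0.1],-1],[[0,0,0],[0,0,-0.1],-1],[[0,0,0],[0,0,-0.1],-1],[[0,0,0],[0,0,-0.1],-1]]' && python3 chk.py &&
python3 -m pendant '[[[0,0,0],[0,0,-0.1],-1],[[0,0,0],[0,0,-0.1],-1],[[0,0,0],[0,0,-0.1],-1],[[0,0,0],[0,0,-0.1],-1],[[0,0,0],[0,0,-0.1],-1],[[0,0,0],[0,0,-0.1],-1],[[0,0,0],[0,0,-0.1],-1],[[0,0,0],[0,0,-0.1],-1],[[0,0,0],[0,0,-0.1],-1],[[0,0,0],[0,0,-0.1],-1]]' && python3 chk.py
```

```text
time: 10.98
tool_pos: [504.3, -8.5, 84.2]
tcp_rot: [3.141, -0.0, 0.413]
contact_force: [0.1, -3.0, 1.5]
grip_width: 9.7
finger_force: 30.0
0.020418132695111446 -0.1259984029456973 0.41256936945293865
time: 11.82
tool_pos: [504.3, -8.7, 84.2]
tcp_rot: [3.141, -0.0, 0.293]
contact_force: [1.8, -5.3, 0.7]
grip_width: 9.9
finger_force: 30.0
0.08841916508570326 -0.12106942478567362 0.29264945311413637
time: 12.65
tool_pos: [504.3, -8.8, 84.2]
tcp_rot: [3.141, -0.0, 0.173]
contact_force: [1.1, -6.1, -0.7]
grip_width: 9.7
finger_force: 30.0
0.04412802381501832 -0.11841150932013988 0.172679978368514
```

```bash

python3 -m pendant '[[[0,-0.03,0],[0,0,-0.1],-1],[[0,0,0],[0,0,-0.1],-1],[[0,0,0],[0,0,-0.1],-1],[[0,0,0],[0,0,-0.1],-1],[[0,0,0],[0,0,-0.1],-1],[[0,0,0],[0,0,-0.1],-1],[[0,0,0],[0,0,-0.1],-1],[[0,0,0],[0,0,-0.1],-1],[[0,0,0],[0,0,-0.1],-1],[[0,0,0],[0,0,-0.1],-1]]' && python3 chk.py &&
python3 -m pendant '[[[0,0,0],[0,0,-0.1],-1],[[0,0,0],[0,0,-0.1],-1],[[0,0,0],[0,0,-0.1],-1],[[0,0,0],[0,0,-0.1],-1],[[0,0,0],[0,0,-0.1],-1],[[0,0,0],[0,0,-0.1],-1],[[0,0,0],[0,0,-0.1],-1],[[0,0,0],[0,0,-0.1],-1],[[0,0,0],[0,0,-0.1],-1],[[0,0,0],[0,0,-0.1],-1]]' && python3 chk.py &&
python3 -m pendant '[[[0,0,0],[0,0,-0.1],-1],[[0,0,0],[0,0,-0.1],-1],[[0,0,0],[0,0,-0.1],-1],[[0,0,0],[0,0,-0.1],-1],[[0,0,0],[0,0,-0.1],-1],[[0,0,0],[0,0,-0.1],-1],[[0,0,0],[0,0,-0.1],-1],[[0,0,0],[0,0,-0.1],-1],[[0,0,0],[0,0,-0.1],-1],[[0,0,0],[0,0,-0.1],-1]]' && python3 chk.py
```

```text
time: 13.48
tool_pos: [504.3, -9.2, 84.2]
tcp_rot: [3.142, -0.0, 0.053]
contact_force: [3.2, 2.0, -0.7]
grip_width: 9.9
finger_force: 30.6
0.5484692493251165 0.30592381954193115 0.053098811280369196
```

```bash

python3 -m pendant '[[[0,0,0],[0,0,0],-1],[[0,0,0],[0,0,0],-1],[[0,0,0],[0,0,0],-1],[[0,0,0],[0,0,0],-1],[[0,0,0],[0,0,0],-1],[[0,0,0],[0,0,0],-1],[[0,0,0],[0,0,0],-1],[[0,0,0],[0,0,0],-1],[[0,0,0],[0,0,0],-1],[[0,0,0],[0,0,0],-1]]'; python3 chk.py
python3 -m pendant '[[[0,0,0],[0,0,0.1],-1],[[0,0,0],[0,0,0.1],-1],[[0,0,0],[0,0,0],-1],[[0,0,0],[0,0,0],-1],[[0,0,0],[0,0,0],-1],[[0,0,0],[0,0,0],-1],[[0,0,0],[0,0,0],-1],[[0,0,0],[0,0,0],-1],[[0,0,0],[0,0,0],-1],[[0,0,0],[0,0,0],-1]]'; python3 chk.py
python3 -m pendant '[[[0,0,0],[0,0,0.1],-1],[[0,0,0],[0,0,0.1],-1],[[0,0,0],[0,0,0],-1],[[0,0,0],[0,0,0],-1],[[0,0,0],[0,0,0],-1],[[0,0,0],[0,0,0],-1],[[0,0,0],[0,0,0],-1],[[0,0,0],[0,0,0],-1],[[0,0,0],[0,0,0],-1],[[0,0,0],[0,0,0],-1]]'; python3 chk.py
```

```text
time: 14.32
tool_pos: [504.3, -9.2, 84.2]
tcp_rot: [-3.141, -0.0, 0.054]
contact_force: [4.7, 2.3, -0.3]
grip_width: 9.9
finger_force: 30.6
0.4987561276857213 0.49210142344236374 0.05390805687512712
time: 15.15
tool_pos: [504.3, -9.2, 84.2]
tcp_rot: [-3.141, -0.0, 0.077]
contact_force: [4.2, 3.0, -1.3]
grip_width: 9.5
finger_force: 30.1
0.333916575735244 0.3553716279566288 0.0773924291028707
time: 15.98
tool_pos: [504.3, -9.2, 84.2]
tcp_rot: [-3.141, -0.0, 0.101]
contact_force: [4.0, 1.9, -0.7]
grip_width: 9.7
finger_force: 30.0
0.09110794347732094 0.06042648106813431 0.10064055604945055
```

```bash

python3 -m pendant '[[[0,0,0],[0,0,0.3],-1],[[0,0,0],[0,0,0.7],-1],[[0,0,0],[0,0,0.7],-1],[[0,0,0],[0,0,0.7],-1],[[0,0,0],[0,0,0.7],-1],[[0,0,0],[0,0,0.7],-1],[[0,0,0],[0,0,0.7],-1],[[0,0,0],[0,0,0.7],-1],[[0,0,0],[0,0,0.7],-1],[[0,0,0],[0,0,0.7],-1]]'; python3 chk.py
python3 -m pendant '[[[0,0,0],[0,0,0.7],-1],[[0,0,0],[0,0,0.7],-1],[[0,0,0],[0,0,0.7],-1],[[0,0,0],[0,0,0.7],-1],[[0,0,0],[0,0,0.7],-1],[[0,0,0],[0,0,0.7],-1],[[0,0,0],[0,0,0.7],-1],[[0,0,0],[0,0,0.7],-1],[[0,0,0],[0,0,0.4],-1],[[0,0,0],[0,0,0],-1]]'; python3 chk.py
```

```text
time: 16.82
tool_pos: [503.6, -8.0, 84.2]
tcp_rot: [-3.139, -0.001, 0.896]
contact_force: [3.4, 8.8, 1.4]
grip_width: 10.2
finger_force: 30.0
-0.09690481527015313 1.2598267570137978 0.8962687870880621
time: 17.65
tool_pos: [502.4, -7.6, 84.1]
tcp_rot: [-3.138, -0.003, 1.615]
contact_force: [-0.9, 9.0, 5.8]
grip_width: 9.5
finger_force: 30.0
0.02446455767371309 -0.6768742203712463 1.615175564925818
```

```bash

python3 -m pendant '[[[0,0.03,0],[0,0,0.2],-1],[[0,0,0],[0,0,0.2],-1],[[0,0,0],[0,0,0.15],-1],[[0,0,0],[0,0,0],-1],[[0,0,0],[0,0,0],-1],[[0,0,0],[0,0,0],-1],[[0,0,0],[0,0,0],-1],[[0,0,0],[0,0,0],-1],[[0,0,0],[0,0,0],-1],[[0,0,0],[0,0,0],-1]]'; python3 chk.py
python3 - <<'E'
from h import *
c=cam("wrist");o=bot.get_obs();a=bot.capture("wrist");t=bot.capture("top");print(o["tcp_rot"],o["tool_pos"])
cv2.imwrite("pics/e.png",np.hstack([cv2.resize(a,(400,300)),cv2.resize(t[165:245,220:327],(400,300))]))
E
```

```text
time: 18.48
tool_pos: [502.3, -7.6, 84.1]
tcp_rot: [-3.138, -0.002, 1.679]
contact_force: [-1.9, 5.8, 5.1]
grip_width: 9.6
finger_force: 30.0
-0.03538661051462599 -0.011357927578501403 1.6790200615331516
[-3.13801360e+00 -2.19145533e-03  1.67902006e+00] [502.26716227  -7.57141474  84.10466336]
```

View pics/e.png

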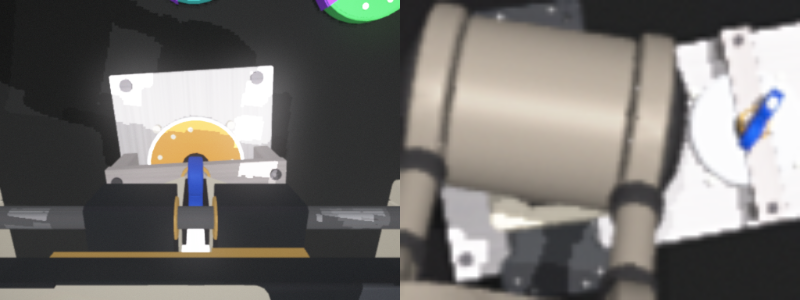

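The left panel shows the wing squarely between the pads at (196,180). In the right panel the other screw looks unmoved, and the tool has backed off 1.57 rad from where it seated.

```bash
python3 -c "
from plant import bot
print(bot.close_job())"
```

```text
the job is handed in; nothing more can be done
None
```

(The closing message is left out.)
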